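# Turn the leaf of a swatch book

### The arm

A 6-joint arm with a two-finger parallel gripper is mounted at the origin on the work surface. World frame = base frame: x ahead of the robot, y to its left, z up, the work surface at z = 0. Lengths are in mm, angles in degrees, forces in N, time in s.
With the tool pointing down it reaches from about 350 to 850 mm from the base axis. Payload 8.1 kg.
Tool frame: the origin (TCP) lies between the finger pads; the fingertips stand 11 mm ahead of it and the grasp point (between the pads) lies 8 mm behind it; z points along the fingers, y is the line along which they close (so a half turn about z gives the same grasp; the last joint's range is limited). The gripper opens to 85 mm and grips with 20 to 120 N. Pads are 22 mm wide; open, the fingers measure 114 mm over their backs; the gripper's body (76 mm by 85 mm) begins 54 mm behind the grasp point. The pads swing forward as they close: fully open they stand 13 mm farther back than shut.
Start: joints at [69.706, 7.471, 85.268, -0, 87.261, -4.893], TCP at [159.323, 578.465, 242.292] pointing down, gripper open.
Joint ranges: [-169.43, 169.43], [-51.17, 129.36], [1.28, 143.12], [-76.62, 256.62], [0, 156.53], [-152.29, 152.29]. Speed limits (degrees/s): [136.94, 136.94, 159.86, 180, 180, 180].

### API

Orientations are given as [roll, pitch, yaw] about the fixed x, y, z axes, in that order (R = Rz(yaw) Ry(pitch) Rx(roll)).
In Python, from bench import r, snapshot, get_calibration gives the robot as it stands.
- The arm moves only by the tool step_arm, never from a script. Its argument "rows" is a list of rows, each a list of 2 entries, a list of its own where there are three numbers: the shift along the tool's x, y, z in mm, then the turn about the tool's z in degrees. In form: [[[tx, ty, tz], yaw], ...]. A call has 1 to 12 rows; each row is the pose to reach, as a shift and turn from the pose commanded when the call began, along the tool's axes at that moment; what a row does not reach only later rows make up. A row lasts 1/10 s, in which the tool goes at most 50 mm and 8.59 degrees, less where a joint would pass 70% of its speed; a pose out of reach is approached as far as the arm can. A call with a gripper value outside its range is refused whole. "fingers" is the opening, from 0 (shut) to 1 (fully open), set as the call begins (left out, the last holds). The fingers move at their own pace and stop on an object; "squeeze" is the grip in N (left out, the last holds). Time passes only in rows, so rows that repeat a pose let the fingers close. It gives the time, the measured TCP pose, the force, the opening and the grip force at its end, in the units of the state.
- r.sense(): the state, without advancing time (a new reading comes with each control period).
- snapshot(name): name is "scene" or "top" or "wrist"; returns the picture (420x560x3 uint8, blue, green, red); there is no depth.
- get_calibration(name): a dict with "fovy" (degrees; the focal length in pixels is half the picture's height over the tangent of half this angle, whatever the lens; pixels are square), "cx", "cy" (the principal point, pixels), "eye" and "orientation" of the camera in the world. Camera axes: x right, y up, looking along -z (the intrinsics and any distortion apply to the point x, -y, -z); pixel columns grow to the right and rows downward; lengths in mm; the calibration is good to about 2 mm. A picture is of the moment at which its call begins: read the wrist's pose just before it. get_calibration takes no time and is no camera call; for the wrist camera it gives the pose at the moment of the call.
- r.hand_in(): hands the job in; it is judged then, once.
The state is a dict: "time": time; "joint_pos": joint angles; "qd": joint speeds; "joint_efforts": joint torques, N m; "tool_pos": TCP position; "tcp_rot": TCP orientation; "ft_force": force on the tool from outside, world axes, zero at the start; "wrist_torque": the same for the moment, N m; "finger_gap": finger opening in mm; "grip_force": force on a finger pad.
Only numpy, scipy, OpenCV 4.12 (cv2) and the standard library are available. Lean on these libraries where they do the work, as an engineer would, in place of code of your own. Each camera call takes 0.05 s, during which the arm holds its last target. There are 200 camera calls.

### The job

Someone is choosing paint colours at the desk: first push the black earbud case off the right-hand page of the open swatch book so that it rests flat on the glass close beside the book, then flip the half-raised stiff leaf over the spine and press it down until it lies flat on that right-hand side. Do it all by pushing with the fingertips: do not pinch, pick up or lift the case or squeeze the leaf, push gently, and leave the dish and the controller where they are.

Things in the scene. Friction and masses are not known exactly. Their poses are not given: they have to be found in the camera images.
- book: Open ring-bound swatch book, fixed. Origin on the desk under the middle of the spine; x axis along the spine (away from the robot at zero yaw), y axis to the left page, z up. Each page reaches 135 mm sideways from the spine line (left page +y, right page -y) and 65 mm either way along it; page tops 8 mm above the desk. The steel ring spine is 26 mm wide and up to 21 mm high.
- leaf (a joint): Angle (rad) of the stiff leaf about the spine: 0 = flat on the left page, 1.57 = upright, 3.14 = flat on the right page (stop). It starts half raised on the left. Its axis is along the book's x, 11 mm above the desk. Hinge friction about 0.08 N m: the leaf stays at any angle. White board, about 60 g, 4 mm thick, 120 mm along the spine, from 14 to 140 mm out from the axis, coloured stripes on both faces.
- leaf_edge (a point): Middle of the leaf's free edge, 140 mm from the turning axis; its axes turn with the leaf: x along the spine, y outwards from the spine in the leaf's plane.
- case_center (a point): Centre of the loose black hard-shell earbud case with a grey seam, 62 mm along its x axis, 46 mm along its y axis, 24 mm high, 55 g; z up. It starts lying on the right-hand page (centre 20 mm above the desk); lying on the desk its centre is 12 mm high.
- dish: Empty blue ceramic incense dish, 100 mm across, 22 mm high, origin under its centre. Leave alone.
- controller: Green plastic game controller, about 90 mm along its x, 165 mm along its y, 43 mm high, origin under its centre. Leave alone.
Not all that is in view belongs to the job. Of the things like the part that bears case_center, leave any that is pink; of the rest the larger one is meant.

How it is judged (in metres and radians):
On the way, in this order (a step that is already met when the one before it is completed fails the run):
1. the earbud case is off the page, flat on the desk, while the leaf has not yet been turned past upright (height (world z) of case_center below 0.016 m and angle between case_center's own z axis and vertical below 0.1 rad and value of joint leaf below 1.6 rad), for 0.2 s.
2. the leaf is turned over the spine to the right (value of joint leaf above 2 rad).
At the end, for the whole second after the job is handed in: Leaf at rest within 0.09 rad of its right-hand stop; earbud case still and flat on the desk (centre under 16 mm high, tilt under 0.1 rad), within 320 mm of the book's middle; dish and controller within 20 mm of where they were (value of joint leaf above 3.05 rad and velocity of joint leaf between -0.05 and 0.05 rad/s and height (world z) of case_center below 0.016 m and angle between case_center's own z axis and vertical below 0.1 rad and horizontal distance between case_center and book below 0.32 m and linear speed of case below 0.02 m/s and distance of each of dish, controller from where it was at the start of the episode below 0.02 m); the robot touches nothing.
It fails at once if the earbud case is lifted (centre above 45 mm) (height (world z) of case_center above 0.045 m).
It fails at once if the earbud case is turned over (angle between case_center's own z axis and vertical above 0.8 rad).
It fails at once if the leaf is squeezed or pressed with more than 35 N (contact force between the fingers and leaf above 35 N).
It fails at once if the earbud case is squeezed or pressed with more than 20 N (contact force between the fingers and case above 20 N).
It fails at once if the dish or controller is moved more than 20 mm (distance of any of dish, controller from where it was at the start of the episode above 0.02 m).
It also fails if it takes over 54 s, if anything falls off the work surface, if the arm or the gripper's body presses on something with over 40 N, if the wrist force passes 120 N, or if a joint passes its speed limit or range.

## Working session

There is one attempt and no reset: what is moved stays moved. The work goes in short steps, Python scripts to look and compute and a tool call to move; the robot and the scene stay as the last step left them, time stands still between calls to the robot, and variables do not carry over. Pictures are saved under pics/ and viewed, at most 10 in all, crops included, and the job is handed in when it is done.

Besides the shell and the picture viewer there is one more tool, called after ">>>" by a JSON object that holds its "api" and its "payload", one argument or row to a line. step_arm: Moves the arm, as the interface text tells. Its arguments: {"type":"object","properties":{"rows":{"type":"array"},"fingers":{"type":"number"},"squeeze":{"type":"number"}},"required":["rows"]}

```bash
ls; mkdir -p pics; python3 - <<'E'
from bench import r,snapshot,get_calibration
import cv2
for n in("top","scene"):
    cv2.imwrite(f"pics/{n}0.png",snapshot(n)); print(n,get_calibration(n))
s=r.sense();print(s)
E
```

```text
pics
top {'fovy': 48.151898282592484, 'cx': 287.964939536123, 'cy': 209.88549525085375, 'eye': array([505.32863628, 157.24506771, 868.82298436]), 'orientation': array([  8.22837767,   0.86345596, -89.24859744])}
scene {'fovy': 54.7384849580283, 'cx': 278.99707214990457, 'cy': 211.85357067450235, 'eye': array([1181.77776304,  387.11495107,  553.0080086 ]), 'orientation': array([ 50.40946156,  -0.15832746, 114.32516183])}
{'time': 0.1, 'joint_pos': array([ 6.97058859e+01,  7.51161501e+00,  8.53232130e+01, -2.48254173e-03,
        8.72633945e+01, -4.89104107e+00]), 'qd': array([ 0.04549974, -0.15152486, -0.11639752,  0.08248849,  0.07440137,
        0.01100015]), 'joint_efforts': array([ 1.05220955e-03, -5.70956504e+01, -5.01937652e+01, -2.46184900e-04,
        8.22118542e-03,  1.27292975e-05]), 'tool_pos': array([159.16706237, 577.99501184, 241.33897931]), 'tcp_rot': array([-1.79901924e+02, -5.90408658e-03,  1.64597043e+02]), 'ft_force': array([-0.44047592, -0.51508742, -0.13055837]), 'wrist_torque': array([ 0.04933495, -0.00299614,  0.05155689]), 'grip_force': 0.0, 'finger_gap': 85.2128444706947}
```

View pics/top0.png

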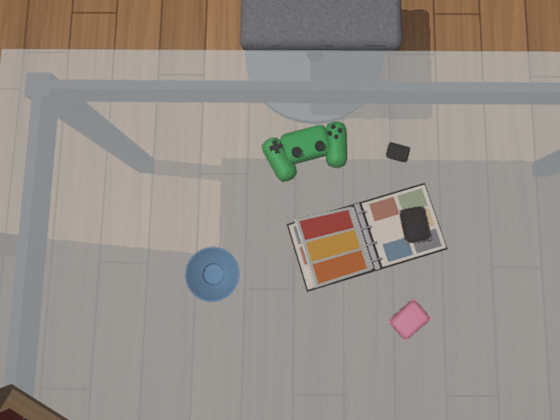

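View pics/scene0.png

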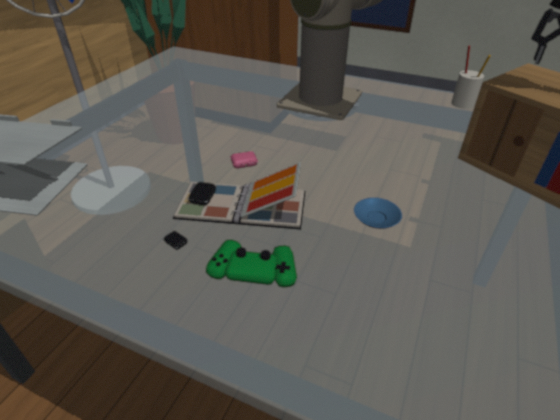

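The top view shows three case-like things: the black case on the right page (415,224), a smaller black one on the glass (398,152) and a pink one (410,320). The one meant is the larger non-pink one, at (415,224). The controller is at (308,150) and the dish at (213,274). The leaf is raised over the left page. I'll confirm with a crop and measure.

```bash
cat > h.py <<'E'
import numpy as np,cv2
from scipy.spatial.transform import Rotation as R
from bench import r,snapshot,get_calibration
def ray(c,u,v):
    f=210/np.tan(np.radians(c["fovy"]/2))
    d=np.array([(u-c["cx"])/f,-(v-c["cy"])/f,-1]); return R.from_euler('xyz',c["orientation"],degrees=True).as_matrix()@d
def pt(c,u,v,z):
    d=ray(c,u,v); e=np.array(c["eye"]); return e+d*(z-e[2])/d[2]
def proj(c,p):
    f=210/np.tan(np.radians(c["fovy"]/2))
    q=(np.atleast_2d(p)-c["eye"])@R.from_euler('xyz',c["orientation"],degrees=True).as_matrix()
    return np.c_[c["cx"]+f*q[:,0]/-q[:,2],c["cy"]+f*q[:,1]/q[:,2]]
E
python3 - <<'E'
from h import *
c=get_calibration("top")
for u,v in [(288,223),(425,184),(446,247),(308,290)]: print(pt(c,u,v,8).round(0))
k=np.array([pt(c,u,v,8)[:2] for u,v in [(288,223),(425,184),(446,247),(308,290)]])
print(np.linalg.norm(np.roll(k,-1,0)-k,axis=1),k.mean(0))
print('dish',pt(c,213,274,10),'ctl',pt(c,308,150,20))
im=cv2.imread("pics/top0.png")
g=im[175:300,270:460]; cv2.imwrite("pics/crop.png",cv2.resize(g,None,fx=4.2,fy=4.2,interpolation=cv2.INTER_CUBIC))
m=(im.max(2)<45).astype(np.uint8); m[:200]=0;m[250:]=0;m[:,:395]=0;m[:,435:]=0
m=cv2.morphologyEx(m,cv2.MORPH_OPEN,np.ones((4,4)))
b=max(cv2.findContours(m,0,2)[0],key=cv2.contourArea);print(cv2.minAreaRect(b),pt(c,*cv2.minAreaRect(b)[0],25))
E
```

```text
[605. 171.   8.]
[681. -82.   8.]
[ 565. -117.    8.]
[484. 134.   8.]
[264.60338363 121.55599992 263.20638376 127.01642763] [583.66690175  26.59436966]
dish [510.28949919 306.35383359  10.        ] ctl [740.73683496 135.89252498  20.        ]Traceback (most recent call last):
  File "<stdin>", line 11, in <module>
ValueError: max() iterable argument is empty
```

View pics/crop.png

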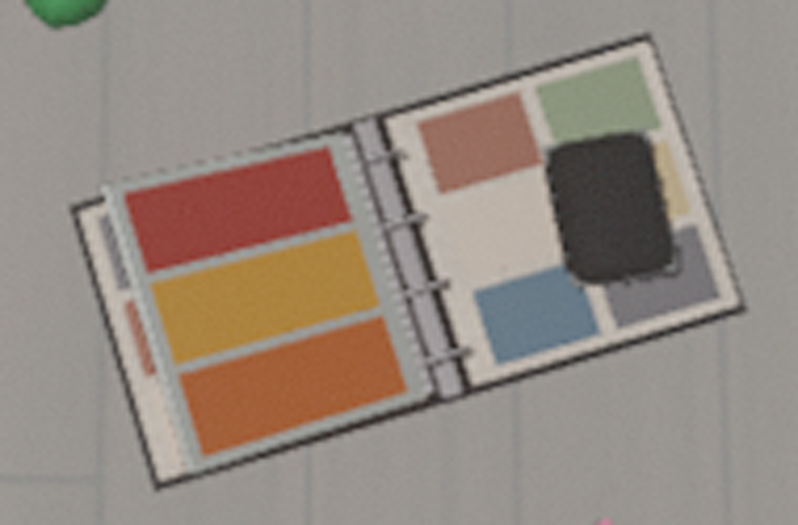

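```bash
python3 - <<'E'
from h import *
from scipy.optimize import least_squares as L
c=get_calibration("top")
px=lambda a:np.array(a)/4.2+[270,175]
B=px([(72,207),(650,36),(745,309),(157,487)])
loc=np.array([(65,135,8),(65,-135,8),(-65,-135,8),(-65,135,8)],float)
def T(p,l): 
    a=p[2];M=np.array([[np.cos(a),-np.sin(a),0],[np.sin(a),np.cos(a),0],[0,0,1]]);return l@M.T+[p[0],p[1],0]
s=L(lambda p:(proj(c,T(p,loc))-B).ravel(),[583,27,.25]);bp=s.x;print(bp,np.degrees(bp[2]),s.fun.round(1))
# leaf angle: free edge corners seen
def leaf(p,a,rr,x): return T(p,np.array([[x,rr*np.cos(a),11+rr*np.sin(a)]]))
E_=px([(105,185),(197,458)])
s=L(lambda a:np.r_[(proj(c,leaf(bp,a[0],140,60))-E_[0])[0],(proj(c,leaf(bp,a[0],140,-60))-E_[1])[0]],[.5]);print('leaf',s.x,s.fun.round(1))
# case: silhouette bounds; minarea rect of the outline
im=cv2.imread("pics/crop.png"); g=im.max(2)
m=(g<85).astype(np.uint8); m[:,:520]=0; m=cv2.morphologyEx(m,cv2.MORPH_OPEN,np.ones((21,21)))
b=max(cv2.findContours(m,0,2)[0],key=cv2.contourArea); rc=cv2.minAreaRect(b);print(rc)
H=cv2.convexHull(b)[:,0]
th=np.radians(np.arange(0,360,15));D=np.c_[np.cos(th),np.sin(th)]
sup=(px(H)@D.T).max(0)
def rr(p):
    # rounded box: corner radius 10 horizontally
    q=np.array([(sx*23+ 8*np.cos(t),sy*15+8*np.sin(t),z) for sx in(-1,1) for sy in(-1,1) for t in np.arange(0,6.28,.5) for z in(14,26)])
    return (proj(c,T(p,q))@D.T).max(0)-sup
for a0 in (0.2,):
    s=L(rr,[600,-80,a0]);print('case',s.x,np.degrees(s.x[2]),abs(s.fun).max())
    dx=s.x[:2]-bp[:2];a=bp[2];print('in book',dx@[np.cos(a),np.sin(a)],dx@[-np.sin(a),np.cos(a)])
for n,u,v in[('pink',410,320),('small',398,152)]:
    dx=pt(c,u,v,10)[:2];print(n,dx);dx=dx-bp[:2];print(dx@[np.cos(a),np.sin(a)],dx@[-np.sin(a),np.cos(a)])
E
```

```text
[5.82261242e+02 2.67600287e+01 3.02621756e-01] 17.33894938887824 [-1.1 -0.7  0.6 -1.4  1.3  0.7 -0.8  1.2]
leaf [0.56781358] [ 0.7 -0.8 -0.1  3.6]
((610.177978515625, 209.85975646972656), (147.63194274902344, 108.93428039550781), 78.31063079833984)
case [ 6.03332098e+02 -5.86686423e+01  1.67576535e-01] 9.601428180328076 1.7386226054400868
in book -5.34641811106961 -87.82627515103009
pink [433.79034586 -47.91935547]
-163.98038258763395 -27.037967518532234
small [741.1598916  -32.87857762]
133.90431733929788 -104.28412078367953
```

The crop confirms a large black rounded case lying on the right page, at book coordinates about (-5,-88); the fitted book (0.6% off in size) is at (582,27), yaw 17.3°. The leaf stands at about 0.57 rad. I'll work out the move to a point above the start of the push.

```bash
cat >> h.py <<'E'
BP=[582.3,26.8,np.radians(17.34)]
def go(bx,by,z,yaw=107.34,pos=None):
    """tool shift and turn to book-coords target from now; z = TCP height"""
    s=r.sense();a=BP[2]
    t=np.array([BP[0]+bx*np.cos(a)-by*np.sin(a),BP[1]+bx*np.sin(a)+by*np.cos(a),z])
    M=R.from_euler('xyz',s["tcp_rot"],degrees=True).as_matrix()
    print('shift',(M.T@(t-s["tool_pos"])).round(1),'turn',round((s["tcp_rot"][2]-yaw+180)%360-180,1))
def st():
    s=r.sense();a=BP[2];d=s["tool_pos"][:2]-BP[:2]
    print(s["time"],'book',(d@[np.cos(a),np.sin(a)]).round(1),(d@[-np.sin(a),np.cos(a)]).round(1),'z',s["tool_pos"][2].round(1),'rot',s["tcp_rot"].round(1),'F',s["ft_force"].round(1),'gap',s["finger_gap"].round(1),s["grip_force"])
E
python3 -c "
from h import *
go(-5,-42,150)"
```

```text
shift [-572.9 -456.9   92.1] turn 57.3
```

>>> {"api": "step_arm", "payload": {
  "rows": [
    [[-573,-457,92],57.3],
    [[-573,-457,92],57.3],
    [[-573,-457,92],57.3],
    [[-573,-457,92],57.3],
    [[-573,-457,92],57.3],
    [[-573,-457,92],57.3],
    [[-573,-457,92],57.3],
    [[-573,-457,92],57.3],
    [[-573,-457,92],57.3],
    [[-573,-457,92],57.3],
    [[-573,-457,92],57.3],
    [[-573,-457,92],57.3]
  ],
  "fingers": 0.2
}}

```text
time: 1.3
tool_pos: [510.1, 95.0, 167.1]
tcp_rot: [-180.0, -0.0, 107.3]
ft_force: [0.1, 1.5, 0.0]
finger_gap: 17.0
grip_force: 0.0
```

```bash
python3 -c "
from h import *
st();go(-5,-42,150)"
```

```text
Traceback (most recent call last):
  File "h.py", line 22, in st
    print(s["time"],'book',(d@[np.cos(a),np.sin(a)]).round(1),(d@[-np.sin(a),np.cos(a)]).round(1),'z',s["tool_pos"][2].round(1),'rot',s["tcp_rot"].round(1),'F',s["ft_force"].round(1),'gap',s["finger_gap"].round(1),s["grip_force"])
                                                                                                                                                                                             ^^^^^^^^^^^^^^^^^^^^^
AttributeError: 'float' object has no attribute 'round'
```

```bash
sed -i 's/s\["finger_gap"\].round(1)/s["finger_gap"]/' h.py; python3 -c "
from h import *
st();go(-5,-42,150)"
```

```text
1.3 book -48.6 86.6 z 167.1 rot [-180.    -0.   107.3] F [0.1 1.5 0. ] gap 17.046910487247725 0.0
shift [-128.6   43.7   17. ] turn -0.1
```

>>> {"api": "step_arm", "payload": {
  "rows": [
    [[-129,44,17],0],
    [[-129,44,17],0],
    [[-129,44,17],0],
    [[-129,44,17],0]
  ]
}}

```text
time: 1.7
tool_pos: [590.9, -17.3, 148.9]
tcp_rot: [-179.9, 0.0, 107.1]
ft_force: [-0.5, 0.4, -0.5]
finger_gap: 17.0
grip_force: 0.0
```

```bash
python3 -c "
from h import *
st()
c=get_calibration('wrist');print(c)
im=snapshot('wrist');cv2.imwrite('pics/w1.png',im)
a=BP[2]
for x,y,z in[(65,-135,8),(-65,-135,8),(26,-65,32),(-36,-65,32),(-36,-111,32)]:
  print((x,y),proj(c,[BP[0]+x*np.cos(a)-y*np.sin(a),BP[1]+x*np.sin(a)+y*np.cos(a),z]).round(0))
"
```

```text
1.7 book -5.0 -44.7 z 148.9 rot [-179.9    0.   107.1] F [-0.5  0.4 -0.5] gap 16.993135349519267 0.0
{'fovy': 63.38484783743568, 'cx': 279.0717694477899, 'cy': 212.1371437658955, 'eye': array([568.02438404,  61.22668011, 280.30663548]), 'orientation': array([-18.29260514,   0.15782719,  17.03489191])}
(65, -135) [[355. 297.]]
(-65, -135) [[214. 297.]]
(26, -65) [[318. 236.]]
(-36, -65) [[239. 236.]]
(-36, -111) [[242. 288.]]
```

View pics/w1.png

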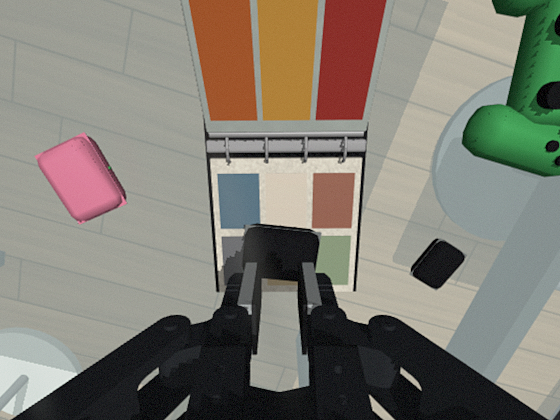

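The wrist view shows the case at (250-318, 226-280) on the page, the page end at row 291, the spine at row 147, and the leaf above. It agrees with the estimate to about 5 mm. I'll go down between the spine and the case, at book y=-36.

```bash
python3 -c "
from h import *
st();go(-4,-36,25)"
```

```text
1.75 book -5.3 -42.4 z 149.1 rot [-179.9   -0.   107.1] F [ 0.4  0.6 -0.7] gap 17.05608551969814 0.0
shift [  6.3   1.5 124.1] turn -0.2
```

>>> {"api": "step_arm", "payload": {
  "rows": [
    [[6,2,10],0],
    [[6,2,50],0],
    [[6,2,85],0],
    [[6,2,110],0],
    [[6,2,120],0],
    [[6,2,124],0],
    [[6,2,124],0]
  ]
}}

```text
time: 2.45
tool_pos: [590.1, -6.0, 27.1]
tcp_rot: [180.0, 0.0, 107.4]
ft_force: [0.5, 0.3, 0.0]
finger_gap: 17.2
grip_force: 0.0
```

>>> {"api": "step_arm", "payload": {
  "rows": [
    [[-5,0,0],0],
    [[-10,0,0],0],
    [[-15,0,0],0],
    [[-20,0,0],0],
    [[-25,0,0],0],
    [[-30,0,0],0],
    [[-35,0,0],0],
    [[-40,0,0],0],
    [[-45,0,0],0],
    [[-50,0,0],0],
    [[-55,0,0],0],
    [[-60,0,0],0]
  ]
}}

```text
time: 3.65
tool_pos: [607.9, -64.5, 26.5]
tcp_rot: [-180.0, 0.0, 107.3]
ft_force: [0.1, 0.0, 0.8]
finger_gap: 17.0
grip_force: 0.3
```

```bash
python3 -c "
from h import *
st();go(-4,-142,25)"
```

```text
3.65 book -2.8 -94.7 z 26.5 rot [-180.     0.   107.3] F [0.1 0.  0.8] gap 16.96691331536839 0.3289094567298889
shift [-47.3  -1.2   1.5] turn -0.0
```

>>> {"api": "step_arm", "payload": {
  "rows": [
    [[-4,0,1],0],
    [[-8,0,2],0],
    [[-12,0,2],0],
    [[-16,0,2],0],
    [[-20,0,2],0],
    [[-24,0,2],0],
    [[-28,0,2],0],
    [[-32,0,2],0],
    [[-36,0,2],0],
    [[-40,0,2],0],
    [[-44,0,2],0],
    [[-48,0,2],0]
  ]
}}

```text
time: 4.85
tool_pos: [622.2, -110.2, 24.6]
tcp_rot: [180.0, -0.0, 107.3]
ft_force: [-0.3, -0.4, -0.0]
finger_gap: 16.9
grip_force: 0.3
```

```bash
python3 -c "
from h import *
st()
t=snapshot('top')[175:300,270:500];w=snapshot('wrist')
cv2.imwrite('pics/tw.png',np.hstack([cv2.resize(t,(515,280),interpolation=cv2.INTER_CUBIC),cv2.resize(w[150:400,150:400],(280,280))]))"
```

```text
4.85 book -2.8 -142.6 z 24.6 rot [180.   -0.  107.3] F [-0.3 -0.4 -0. ] gap 16.941326706542657 0.27697241865098476
```

View pics/tw.png

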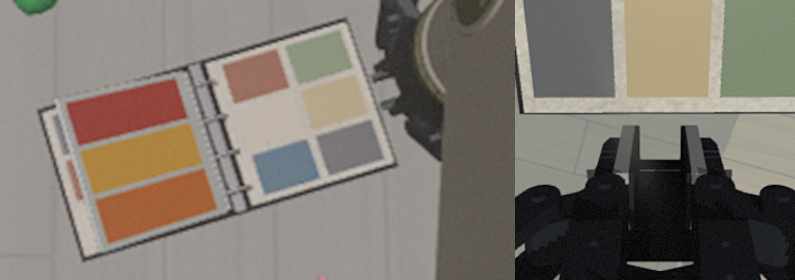

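The page is empty, but the case is hidden behind the fingers. I'll back off, rise and look.

>>> {"api": "step_arm", "payload": {
  "rows": [
    [[5,0,0],0],
    [[5,0,-15],0],
    [[8,0,-50],0],
    [[40,0,-95],0],
    [[90,0,-135],0],
    [[140,0,-135],0],
    [[190,0,-135],0],
    [[240,0,-135],0],
    [[285,0,-135],0],
    [[304,2,-135],0],
    [[304,2,-135],0]
  ]
}}

```text
time: 6.05
tool_pos: [532.3, 185.0, 161.0]
tcp_rot: [179.9, -0.1, 107.6]
ft_force: [0.9, 0.5, 0.8]
finger_gap: 17.2
grip_force: 0.0
```

```bash
python3 -c "
from h import *
st()
t=snapshot('top')[120:345,180:500]
cv2.imwrite('pics/t2.png',cv2.resize(t,None,fx=2.5,fy=2.5,interpolation=cv2.INTER_CUBIC));go(0,160,75)"
```

```text
6.05 book -0.5 165.9 z 161.0 rot [ 1.799e+02 -1.000e-01  1.076e+02] F [0.9 0.5 0.8] gap 17.169950626265152 0.0
shift [-3.9  0.3 85.9] turn 0.2
```

View pics/t2.png

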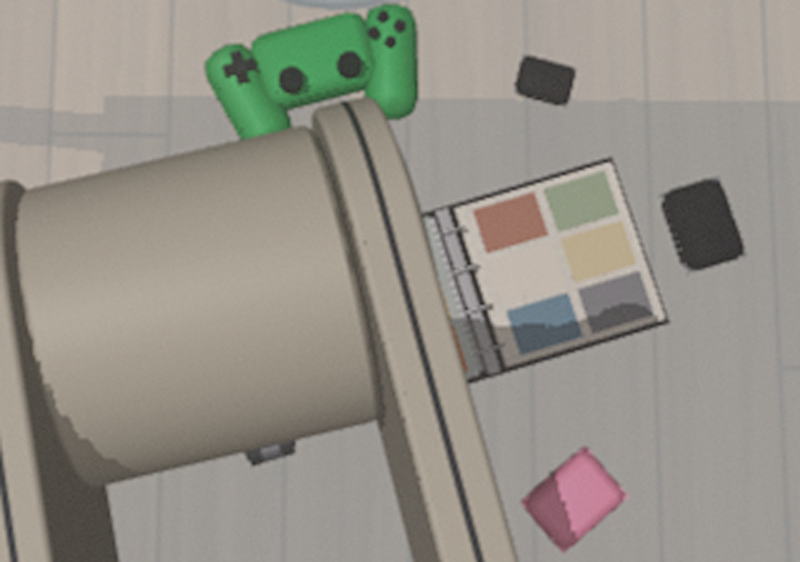

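The case lies flat on the glass at (461,210) in the full picture, well clear of the page, and the other things are unmoved. Now for the leaf: down on its left outer side, then push the free edge to the right along an arc.

>>> {"api": "step_arm", "payload": {
  "rows": [
    [[-3,0,40],0],
    [[-3,0,75],0],
    [[-3,0,85],0],
    [[-3,0,85],0],
    [[-11,0,85],0],
    [[-19,0,84],0],
    [[-27,0,82],0],
    [[-34,0,79],0],
    [[-41,0,72],0],
    [[-47,0,65],0],
    [[-52,0,58],0],
    [[-52,0,58],0]
  ]
}}

```text
time: 7.3
tool_pos: [551.4, 131.7, 105.3]
tcp_rot: [179.7, -0.0, 107.3]
ft_force: [0.2, 2.8, 2.5]
finger_gap: 17.3
grip_force: 1.6
```

```bash
python3 -c "
from h import *
st();
t=snapshot('scene')[120:300,150:350]
cv2.imwrite('pics/s2.png',cv2.resize(t,None,fx=3,fy=3,interpolation=cv2.INTER_CUBIC))"
```

```text
7.3 book 1.8 109.3 z 105.3 rot [179.7  -0.  107.3] F [0.2 2.8 2.5] gap 17.322201056637166 1.6386428754776716
```

View pics/s2.png

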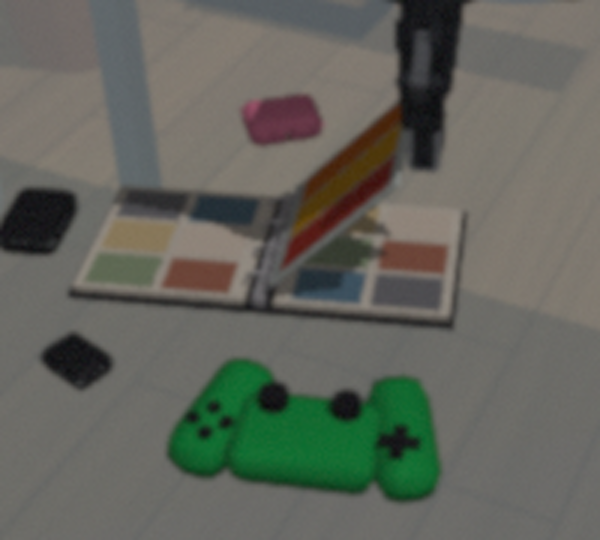

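The scene view shows the fingers against the leaf's free edge near (405,150), with the leaf rising and light forces. I'll continue the arc to upright.

>>> {"api": "step_arm", "payload": {
  "rows": [
    [[-7,0,-6],0],
    [[-14,0,-12],0],
    [[-21,0,-17],0],
    [[-30,0,-22],0],
    [[-38,0,-26],0],
    [[-46,0,-29],0],
    [[-55,0,-32],0],
    [[-64,0,-34],0],
    [[-73,0,-35],0],
    [[-82,0,-35],0],
    [[-91,0,-35],0],
    [[-97,0,-35],0]
  ]
}}

```text
time: 8.55
tool_pos: [578.0, 37.8, 136.3]
tcp_rot: [-180.0, 0.0, 107.3]
ft_force: [-0.3, 0.7, 0.2]
finger_gap: 17.4
grip_force: 0.4
```

```bash
python3 -c "
from h import *
st()
print('th ycorner')
for t in np.arange(1.5,3.15,.1): print(round(t,2),(115*np.cos(t)+2*np.sin(t)+11).round(0),(11+115*np.sin(t)-2*np.cos(t)+11).round(0))"
```

```text
8.55 book -0.8 11.7 z 136.3 rot [-180.     0.   107.3] F [-0.3  0.7  0.2] gap 17.422540439174682 0.35619870661093955
th ycorner
1.5 21.0 137.0
1.6 10.0 137.0
1.7 -2.0 136.0
1.8 -13.0 134.0
1.9 -24.0 131.0
2.0 -35.0 127.0
2.1 -45.0 122.0
2.2 -55.0 116.0
2.3 -64.0 109.0
2.4 -72.0 101.0
2.5 -80.0 92.0
2.6 -87.0 83.0
2.7 -92.0 73.0
2.8 -97.0 62.0
2.9 -100.0 51.0
3.0 -103.0 40.0
3.1 -104.0 29.0
```

>>> {"api": "step_arm", "payload": {
  "rows": [
    [[-7,0,0],0],
    [[-14,0,0],0],
    [[-20,0,1],0],
    [[-25,0,2],0],
    [[-31,0,4],0],
    [[-36,0,5],0],
    [[-42,0,7],0],
    [[-47,0,9],0],
    [[-52,0,11],0],
    [[-57,0,14],0],
    [[-62,0,17],0],
    [[-67,0,20],0]
  ]
}}

```text
time: 9.75
tool_pos: [598.0, -25.7, 116.3]
tcp_rot: [180.0, 0.0, 107.3]
ft_force: [0.5, -0.2, -0.1]
finger_gap: 16.7
grip_force: 0.3
```

```bash
python3 -c "
from h import *
st()"
```

```text
9.75 book -0.7 -54.8 z 116.3 rot [180.    0.  107.3] F [ 0.5 -0.2 -0.1] gap 16.727184998689157 0.26144625880988315
```

>>> {"api": "step_arm", "payload": {
  "rows": [
    [[-5,0,3],0],
    [[-9,0,7],0],
    [[-13,0,11],0],
    [[-17,0,15],0],
    [[-21,0,19],0],
    [[-25,0,24],0],
    [[-29,0,29],0],
    [[-32,0,33],0],
    [[-35,0,38],0],
    [[-37,0,43],0],
    [[-40,0,49],0],
    [[-42,0,54],0]
  ]
}}

```text
time: 10.95
tool_pos: [610.3, -65.6, 62.0]
tcp_rot: [-180.0, 0.0, 107.3]
ft_force: [0.3, -0.1, 1.0]
finger_gap: 17.2
grip_force: 0.2
```

```bash
python3 -c "
from h import *
st()"
```

```text
10.95 book -0.8 -96.5 z 62.0 rot [-180.     0.   107.3] F [ 0.3 -0.1  1. ] gap 17.24868569825655 0.2159295603632927
```

Now press down gently from (-97, 62) to TCP z≈28.

>>> {"api": "step_arm", "payload": {
  "rows": [
    [[-2,0,6],0],
    [[-3,0,12],0],
    [[-4,0,18],0],
    [[-5,0,23],0],
    [[-6,0,27],0],
    [[-7,0,30],0],
    [[-7,0,32],0],
    [[-7,0,34],0],
    [[-7,0,34],0]
  ]
}}

```text
time: 11.85
tool_pos: [612.3, -72.0, 28.4]
tcp_rot: [-180.0, -0.0, 107.3]
ft_force: [0.1, -0.3, -0.1]
finger_gap: 17.3
grip_force: 0.0
```

>>> {"api": "step_arm", "payload": {
  "rows": [
    [[0,0,1],0],
    [[0,0,2],0],
    [[0,0,3],0],
    [[0,0,4],0],
    [[0,0,4],0]
  ]
}}

```text
time: 12.35
tool_pos: [612.3, -72.0, 24.4]
tcp_rot: [-180.0, -0.0, 107.3]
ft_force: [-0.2, 0.2, 0.5]
finger_gap: 17.1
grip_force: 0.0
```

>>> {"api": "step_arm", "payload": {
  "rows": [
    [[0,0,0.5],0],
    [[0,0,1],0],
    [[0,0,1.5],0],
    [[0,0,2],0],
    [[0,0,2],0]
  ]
}}

```text
time: 12.85
tool_pos: [612.5, -72.0, 24.0]
tcp_rot: [180.0, 0.0, 107.3]
ft_force: [-6.0, 0.8, 12.1]
finger_gap: 17.2
grip_force: 6.2
```

The leaf is on its stop, with 12 N of pressing force. I'll lift straight off and look.

>>> {"api": "step_arm", "payload": {
  "rows": [
    [[0,0,-3],0],
    [[0,0,-15],0],
    [[0,0,-45],0],
    [[0,0,-90],0],
    [[40,0,-130],0],
    [[90,0,-140],0],
    [[140,0,-140],0],
    [[190,0,-140],0],
    [[240,0,-140],0],
    [[270,0,-140],0],
    [[270,0,-140],0]
  ]
}}

```text
time: 13.95
tool_pos: [530.5, 190.0, 163.4]
tcp_rot: [180.0, -0.1, 107.6]
ft_force: [0.6, -0.3, -0.2]
finger_gap: 17.0
grip_force: 0.0
```

```bash
python3 -c "
from h import *
st()
t=snapshot('top')[120:345,180:500];s=snapshot('scene')[120:300,150:350]
cv2.imwrite('pics/e.png',np.hstack([cv2.resize(t,(398,280)),cv2.resize(s,(311,280))]))"
```

```text
13.95 book -0.8 171.2 z 163.4 rot [ 1.800e+02 -1.000e-01  1.076e+02] F [ 0.6 -0.3 -0.2] gap 17.02379009261402 0.0
```

View pics/e.png

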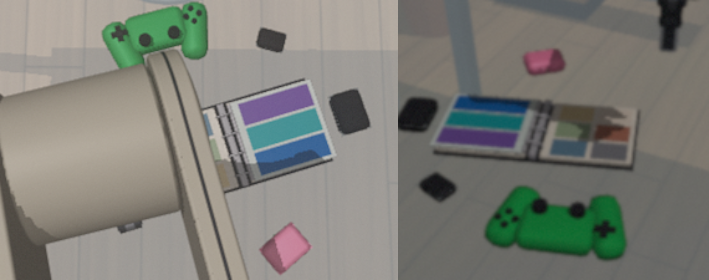

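The leaf lies flat over the right page, with its purple, teal and blue stripes up. The case is flat beside it at (350,112), and the controller and the other cases are unmoved. Handing in.

```bash
python3 -c "
from bench import r
print(r.hand_in())"
```

```text
the job is handed in; nothing more can be done
None
```

The job is handed in, though no verdict came back: the black case was pushed off the page and looks flat on the glass beside the book, and the leaf was flipped and pressed down onto the right page with about 12 N; the controller looks unmoved, and the dish, hidden by the arm in the last pictures, was never approached.

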